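Work the vial rail past the post into the feeder bay

TASK

Push the long blue vial rail across the worktop into the bay of the white sample feeder: its left end has to go in behind the steel post first, then its right end is swung in, until the rail lies between the two end cheeks with its whole long side against the back fence. Only push it with the fingertips: do not put the fingers astride it, and do not grasp, lift or tip it. Leave the post, the feeder and everything else on the worktop where it is.

Things in the scene. Friction and masses are not known exactly. Their poses are not given: they have to be found in the camera images.
- dock: the sample feeder, fixed: white housing 44 high behind an aluminium U-shaped bay. Origin: centre of the bay on the worktop; x points into the bay, y left along it, z up. The back fence, 30 high, has its face at x = +18; the housing ends at x = +90. The bay is open to -x but for the post; its black mat is flush. A rail that is home has both end points within 7 of x = 0 (lengths in mm)
- cheek_left (a point): middle of the inner face of the bay's left end cheek, 15 up: at x = 0, y = +121 of the feeder. The cheek is 12 thick, 30 high and reaches from the fence out to x = -18 (lengths in mm)
- cheek_right (a point): the same on the right end cheek, at x = 0, y = -121 of the feeder; the cheeks stand 242 apart (lengths in mm)
- post_top (a point): centre of the top of the round steel post with red cap, 16 across, 46 high, fixed in front of the bay with its axis at x = -52, y = +70 of the feeder (lengths in mm)
- rail: the loose blue vial rail lying flat, a block 36 wide (x), 220 long (y), 26 high, 0.2 to 0.45 kg, with a row of eight fixed capped vials along its middle, tops 43 up. Origin: centre of its underside; y runs to its left end, x across it to the feeder. It starts in front of the bay, right of the post, roughly parallel to the bay, and slides under a few newtons (lengths in mm)
- rail_left (a point): centre of the rail's left end face, 13 above its underside (lengths in mm)
- rail_right (a point): centre of the rail's right end face, 13 above its underside (lengths in mm)
- vial_2: bystander, loose: small glass vial with a blue cap, standing, 15 across, 45 high; origin at the centre of its underside (lengths in mm)
- weight_50: bystander, loose: brass calibration weight, standing, 18 across, 31 high; origin at the centre of its underside (lengths in mm)
- petri_1: bystander, loose: closed clear petri dish, 62 across, 14 high; origin at the centre of its underside (lengths in mm)
- jar_blue: bystander, loose: white sample jar with a blue lid, 54 across, 55 high; origin at the centre of its underside (lengths in mm)
- tweezers_2: bystander, loose: fine steel tweezers lying flat, 127 long; origin at the centre of its underside (lengths in mm)
- ph_strips: bystander, loose: flat white pack of test strips with a colour scale, 22 x 75, 9 high; origin at the centre of its underside (lengths in mm)
Not all that is in view belongs to the job. There is more than one size of the rail; the one meant has the size given above.

How it is judged:
By the outcome, as a careful person would: the job done as asked, in the order asked, and still so for the second after the job is handed in, with the robot touching nothing.
It also fails if it takes over 58 s, if anything falls off the work surface, if the arm or the gripper's body presses on something with over 40 N, if the wrist force passes 120 N, or if a joint passes its speed limit or range.

ROBOT

A 6-joint arm with a two-finger parallel gripper is mounted at the origin on a cart in front of the work surface, level with it; the furniture and walls round the work are solid. World frame = base frame: x ahead of the robot, y to its left, z up, the work surface at z = 0. Lengths are in mm, angles in rad, forces in N, time in s.
With the tool pointing down it reaches from about 350 to 775 mm from the base axis. Payload 7.3 kg.
Tool frame: the origin (TCP) lies on the centre line of the jaws, within the pads' length; the fingertips stand 22 mm ahead of it and the grasp point (between the pads) lies 3 mm ahead of it; z points along the fingers, y is the direction in which the jaws open and shut (so a half turn about z gives the same grasp; the last joint's range is limited). The gripper opens to 92 mm and grips with 3 to 60 N. Pads are 19 mm wide; open, the fingers measure 130 mm over their backs; the gripper's body (75 mm by 190 mm) begins 47 mm behind the grasp point.
Start: joints at [-1.328, 0.342, 1.524, -0, 1.275, -0.146], TCP at [199.04, -485.828, 223.641] pointing down, gripper open.
Joint ranges: [-2.53, 2.53], [-0.77, 2.02], [0.04, 2.7], [-1, 4.14], [0.28, 2.66], [-3.11, 3.11]. Speed limits (rad/s): [2.57, 2.57, 3.14, 3.14, 3.14, 3.14].

INTERFACE

Orientations are given as [roll, pitch, yaw] about the fixed x, y, z axes, in that order (R = Rz(yaw) Ry(pitch) Rx(roll)).
In Python, from plant import bot gives the robot as it stands.
- The arm moves only by the tool play_rows, never from a script. Its argument "moves" is one flat list of numbers, 5 for each row, row after row: the closure in counts, from 0 (fully open) to 255 (shut), then the shift along the tool's x, y, z in mm, then the turn about the tool's z in degrees. A call has 1 to 8 rows; each row is the pose to reach, as a shift and turn from the pose commanded when the call began, along the tool's axes at that moment; what a row does not reach only later rows make up. A row lasts 1/12 s, in which the tool goes at most 41.7 mm and 7.16 degrees, less where a joint would pass 70% of its speed; a pose out of reach is approached as far as the arm can. A call with a gripper value outside its range is refused whole. The fingers move at their own pace and stop on an object; the grip force is fixed at half the most. Time passes only in rows, so rows that repeat a pose let the fingers close. It gives the time, the measured TCP pose, the force and the opening at its end, in the units of the state.
- bot.get_obs(): the state, without advancing time (a new reading comes with each control period).
- bot.capture(name): name is "scene" or "side" or "wrist"; returns a dict with "color" (480x640x3 uint8, red, green, blue), "fx", "fy", "cx", "cy" (pixels), "k1" (the pictures are not rectified: a ray, as slopes to the right and down, at radius r is drawn at 1 + k1 r^2 times it, then the intrinsics apply), "world_to_cam" (4x4, takes a point from world to camera coordinates); the wrist camera has in their place "T_tool_cam" (4x4, takes a point from camera to tool coordinates, whose origin is the TCP and whose axes are the flange's). Camera axes: x right, y down, z forward; pixel columns grow to the right and rows downward; lengths in mm; the calibration is good to about 2 mm. A picture is of the moment at which its call begins: read the wrist's pose just before it. There is no depth.
- bot.close_job(): hands the job in, once; it reports no verdict.
The state is a dict: "time": time; "joint_positions": joint angles; "dq": joint speeds; "tau": joint torques, N m; "tool_pos": TCP position; "tcp_rot": TCP orientation; "contact_force": force on the tool from outside, world axes, zero at the start; "moment": the same for the moment, N m; "grip_width": finger opening in mm.
Only numpy, scipy, OpenCV 4.12 (cv2) and the standard library are available. Lean on these libraries where they do the work, as an engineer would, in place of code of your own. Each camera call takes 0.05 s, during which the arm holds its last target.

## Working session

There is one attempt and no reset: what is moved stays moved. The work goes in short steps, Python scripts to look and compute and a tool call to move; the robot and the scene stay as the last step left them, time stands still between calls to the robot, and variables do not carry over. Pictures are saved under pics/ and viewed, and the job is handed in when it is done.

Besides the shell and the picture viewer there is one more tool, called after "Request:" as name(argument=value, ...) on one line, values as JSON. play_rows: Moves the arm, as the interface text tells. Its arguments: {"type":"object","properties":{"moves":{"type":"array","items":{"type":"number"}}},"required":["moves"]}

```bash
ls; mkdir -p pics; python3 - <<'E'
from plant import bot
import cv2,pickle
o=bot.get_obs();print(o)
for n in("scene","side","wrist"):
    c=bot.capture(n);pickle.dump(c,open(f"{n}0.pkl","wb"));cv2.imwrite(f"pics/{n}0.png",c["color"][...,::-1]);print({k:v for k,v in c.items() if k!="color"})
E
```

```text
pics
{'time': 0.0, 'joint_positions': array([-1.32800184e+00,  3.42744168e-01,  1.52504186e+00,  2.33802424e-06,
        1.27537317e+00, -1.46033202e-01]), 'dq': array([-0.0005481 ,  0.00096058, -0.00071883,  0.00040875, -0.00016226,
        0.00018035]), 'tau': array([-4.34289575e-05, -4.31241953e+01, -2.44223785e+01,  7.17279408e-02,
        5.58560807e-02, -1.12751393e-04]), 'tool_pos': array([ 198.9336285 , -485.40083935,  222.9251588 ]), 'tcp_rot': array([-3.14004310e+00, -2.30168012e-04,  3.88826832e-01]), 'contact_force': array([ 0.51305018,  0.47600316, -0.23317745]), 'moment': array([ 0.01940083,  0.013848  , -0.06124395]), 'grip_width': 91.78414435003336}
{'fx': 497.15044596975326, 'fy': 497.15044596975326, 'cx': 311.3138187847738, 'cy': 236.62530288128355, 'k1': -0.08333039933693002, 'world_to_cam': array([[-7.01978087e-01, -7.12188757e-01,  3.73347603e-03,
         4.00295830e+02],
       [-5.24690579e-01,  5.13609107e-01, -6.78900200e-01,
         3.12778920e+02],
       [ 4.81587543e-01, -4.78531984e-01, -7.34221070e-01,
         7.61840653e+02],
       [ 0.00000000e+00
[... 338 characters left out ...]
7.88170803e-01,
         1.24068172e+02],
       [ 1.67481637e-01,  7.70444949e-01, -6.15113390e-01,
         1.05334062e+03],
       [ 0.00000000e+00,  0.00000000e+00,  0.00000000e+00,
         1.00000000e+00]])}
{'fx': 342.3837159181248, 'fy': 342.3837159181248, 'cx': 321.56354055571495, 'cy': 235.68943745366022, 'k1': 0.007577461990756066, 'T_tool_cam': array([[ 7.41220001e-04, -9.67761403e-01, -2.51867658e-01,
         6.74373505e+01],
       [ 9.99999502e-01,  8.85727773e-04, -4.60374791e-04,
        -4.41860507e-01],
       [ 6.68619134e-04, -2.51867192e-01,  9.67761577e-01,
        -1.61603051e+02],
       [ 0.00000000e+00,  0.00000000e+00,  0.00000000e+00,
         1.00000000e+00]])}
```

View pics/scene0.png

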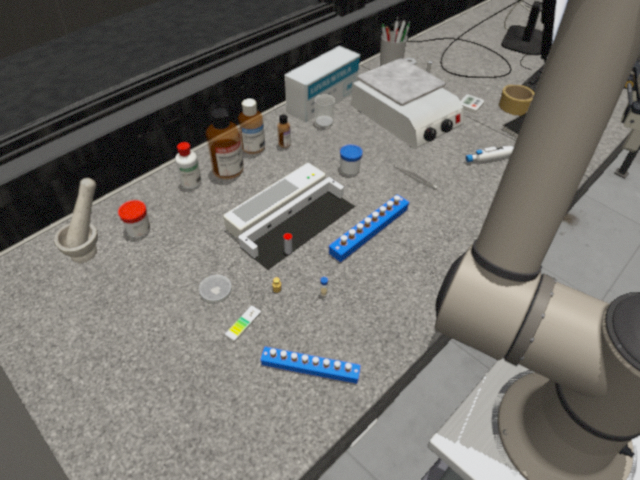

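View pics/side0.png

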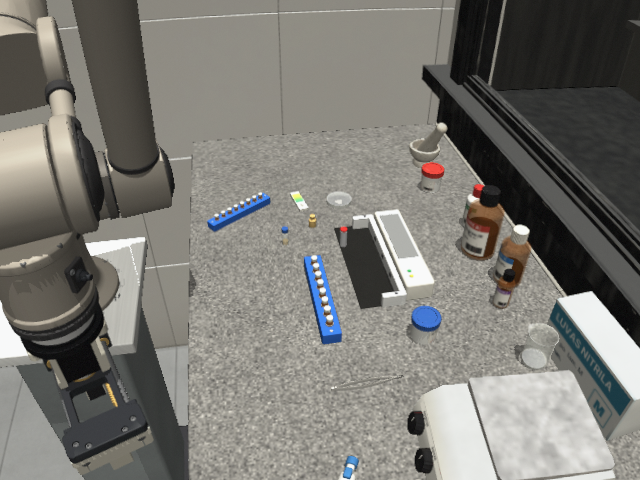

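View pics/wrist0.png

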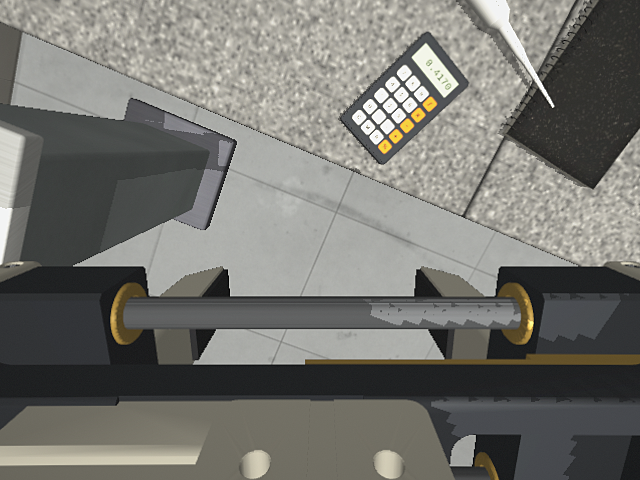

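Candidates for the rail: blue rail by the bay (scene px 370,228; side 322,298) and a second blue rail (scene 311,365; side 239,211). I'll measure both in crops.

```bash
cat > h.py <<'E'
import numpy as np,cv2,pickle
def ray(c,uv):
    K=np.array([[c["fx"],0,c["cx"]],[0,c["fy"],c["cy"]],[0,0,1]])
    p=cv2.undistortPoints(np.array([[uv]],float),K,np.array([c["k1"],0,0,0.]))[0,0]
    return np.array([p[0],p[1],1.])
def pix2w(c,uv,z,T=None):
    W=np.linalg.inv(c["world_to_cam"]) if T is None else T
    o=W[:3,3];d=W[:3,:3]@ray(c,uv);return o+d*(z-o[2])/d[2]
def proj(c,P,T=None):
    M=c["world_to_cam"] if T is None else np.linalg.inv(T)
    P=np.atleast_2d(P);X=P@M[:3,:3].T+M[:3,3];s=X[:,:2]/X[:,2:];r2=(s**2).sum(1,keepdims=True)
    s=s*(1+c["k1"]*r2);return s*[c["fx"],c["fy"]]+[c["cx"],c["cy"]]
def crop(c,x0,y0,w,h,f,name):
    im=c["color"][y0:y0+h,x0:x0+w,::-1];cv2.imwrite(name,cv2.resize(im,None,fx=f,fy=f,interpolation=cv2.INTER_CUBIC))
E
python3 - <<'E'
from h import *
s=pickle.load(open("scene0.pkl","rb"));d=pickle.load(open("side0.pkl","rb"))
crop(s,215,155,200,150,4,"pics/cs.png");crop(d,290,190,160,160,3.7,"pics/cd.png")
crop(s,190,260,200,130,4,"pics/cs2.png")
E
```

```text
(no output)
```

View pics/cs.png

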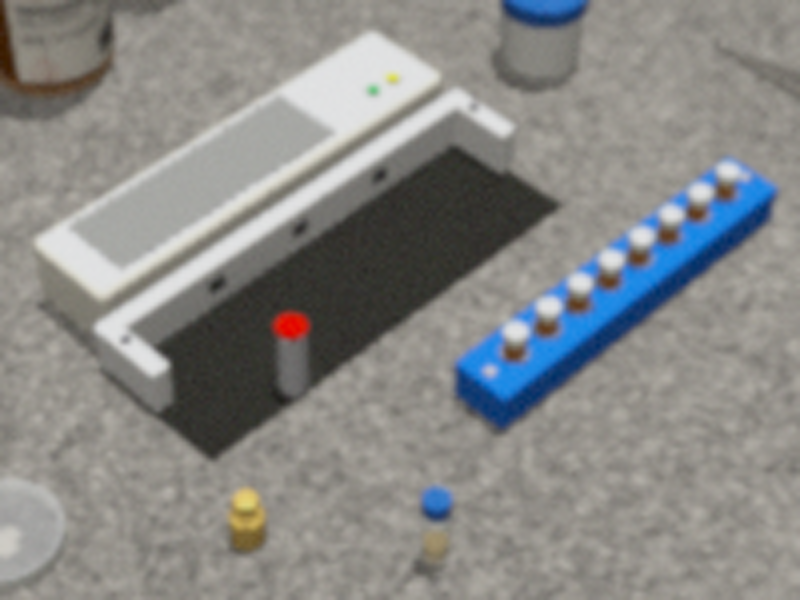

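View pics/cd.png

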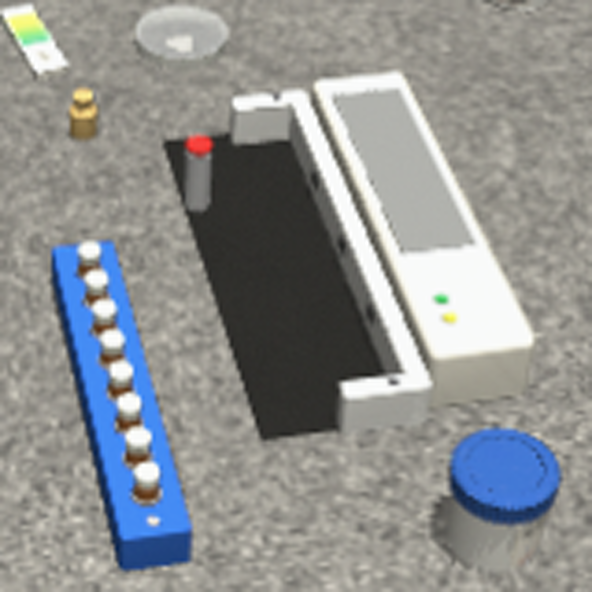

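View pics/cs2.png

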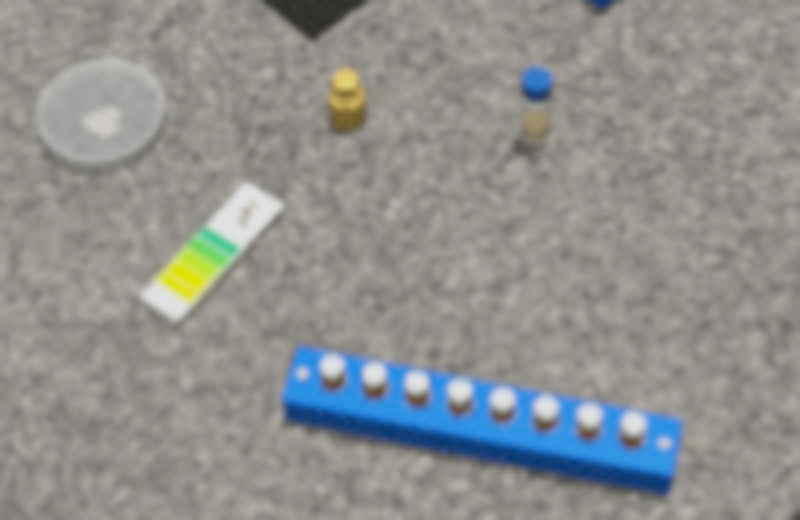

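```bash
cat > m0.py <<'E'
from h import *
s=pickle.load(open("scene0.pkl","rb"));d=pickle.load(open("side0.pkl","rb"))
S=lambda x,y:(215+x/4-.375,155+y/4-.375);D=lambda x,y:(290+x/3.7-.36,190+y/3.7-.36)
S2=lambda x,y:(190+x/4-.375,260+y/4-.375)
def p(n,*a):
    print(n,*[np.round(x,1)[:2] for x in a])
if __name__=="__main__":
    p("post",pix2w(s,S(291,325),46),pix2w(d,D(199,146),46))
    p("railtop scene LF(near) etc",*[pix2w(s,S(*q),26) for q in((457,370),(502,402),(777,190),(735,158))])
    p("railtop side",*[pix2w(d,D(*q),26) for q in((52,250),(112,242),(189,528),(120,543))])
    p("rail2",*[pix2w(s,S2(*q),26) for q in((297,347),(285,402),(672,475),(683,420))])
    p("cheekL in front top",pix2w(s,S(172,368),30),pix2w(d,D(233,112),30))
    p("cheekR in front top",pix2w(s,S(502,138),30),pix2w(d,D(341,382),30))
    p("cheekR in front bottom",pix2w(s,S(508,170),0),pix2w(d,D(341,430),0))
    p("vial2 cap",pix2w(s,S(437,497),45))
    p("vial2 side cap",pix2w(d,(284.5,229),45))
    p("wt",pix2w(s,S(247,545),0),pix2w(s,S(246,495),31),pix2w(d,D(84,96),31))
    p("petri",pix2w(s,(215,288),14)); p("jar",pix2w(s,(350.5,153),55),pix2w(d,(426,318),55))
    p("strips",pix2w(s,(243,322),9)); p("tweez",*[pix2w(s,q,3) for q in((395,165),(436,187))])
E
python3 m0.py
```

```text
post [588.   49.6] [588.7  46.4]
railtop scene LF(near) etc [521.4  -1.1] [491.2  -1.8] [ 490.2 -220.9] [ 522.6 -224.7]
railtop side [492.8  -7.9] [527.3  -6.9] [ 526.2 -222.9] [ 491.6 -226.3]
rail2 [441.8 239.9] [425.6 260.7] [290.5 170.3] [303.9 148.6]
cheekL in front top [619.2 102. ] [621.3  96.1]
cheekR in front top [ 621.5 -140.5] [ 624.3 -142.7]
cheekR in front bottom [ 622.4 -148.5] [ 625.1 -148.7]
vial2 cap [462.2  74.3]
vial2 side cap [463.   69.8]
wt [529.3 134.4] [533.2 129.6] [533.8 126.6]
petri [607.5 219.8]
jar [ 672.4 -228.6] [ 676.8 -242.8]
strips [514.3 228.3]
tweez [ 608.1 -323.9] [ 490.2 -329.8]
```

Scene crop: the rail at (370,228) measures about 219 x 34, the one at (311,365) only about 162 x 26, so the rail by the bay is the one meant. Post top is at (287.5,236), i.e. world (588,48); the feeder origin is about (640,-22) with yaw ≈ 0. The rail lies parallel at about (508,-115). I'll move above and behind it.

Request:
play_rows(moves=[0,38,-25,5,4,0,77,-50,10,8,0,115,-75,20,12,0,154,-100,30,16,0,192,-125,40,20,0,230,-150,50,22.3,0,270,-175,60,22.3,0,308,-200,70,22.3])

```text
time: 0.82
tool_pos: [386.1, -215.0, 162.0]
tcp_rot: [3.141, -0.0, -0.001]
contact_force: [1.6, -0.4, 0.1]
grip_width: 92.0
```

Request:
play_rows(moves=[0,40,20,0,0,0,76,18,0,0,0,76,18,0,0])

```text
time: 1.07
tool_pos: [466.8, -234.7, 161.8]
tcp_rot: [3.141, -0.003, 0.002]
contact_force: [-1.3, 1.0, -0.3]
grip_width: 91.3
```

Request:
play_rows(moves=[0,-15,-40,0,0,0,-15,-80,0,0,0,-15,-118,0,0,0,-15,-118,0,0,0,-15,-118,0,0])

```text
time: 1.48
tool_pos: [446.4, -115.2, 162.3]
tcp_rot: [3.142, 0.0, 0.003]
contact_force: [0.1, -0.4, -0.5]
grip_width: 91.9
```

```bash
cat > look.py <<'E'
import sys
from h import *
from plant import bot
from scipy.spatial.transform import Rotation as R
def wl(tag):
    o=bot.get_obs();T=np.eye(4);T[:3,:3]=R.from_euler('xyz',o["tcp_rot"]).as_matrix();T[:3,3]=o["tool_pos"]
    print("t",round(o["time"],2),"tcp",o["tool_pos"].round(1),"yaw",round(float(np.degrees(o["tcp_rot"][2])),2),"F",o["contact_force"].round(1))
    c=bot.capture("wrist");c["T"]=T@c["T_tool_cam"];pickle.dump(c,open(f"w_{tag}.pkl","wb"));cv2.imwrite(f"pics/w_{tag}.png",c["color"][...,::-1]);return c
def ol(n,tag):
    c=bot.capture(n);pickle.dump(c,open(f"{n}_{tag}.pkl","wb"));cv2.imwrite(f"pics/{n}_{tag}.png",c["color"][...,::-1]);return c
if __name__=="__main__":
    wl(sys.argv[1])
    for n in sys.argv[2:]: ol(n,sys.argv[1])
E
python3 look.py a
```

```text
t 1.48 tcp [ 446.4 -115.2  162.3] yaw 0.18 F [ 0.1 -0.4 -0.5]
```

View pics/w_a.png

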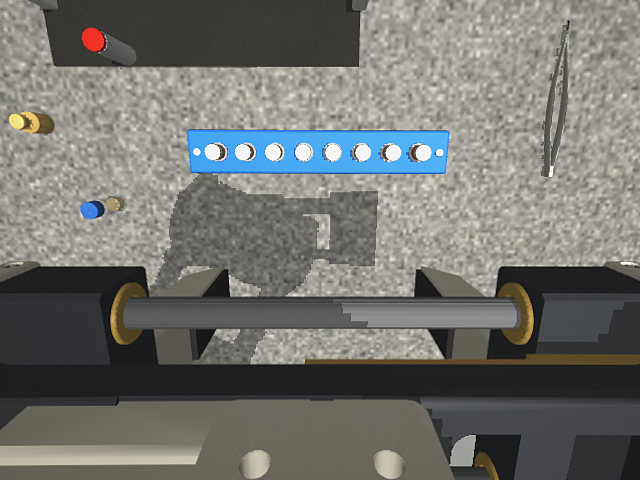

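```bash
cat > rail.py <<'E'
from h import *
def blue(c):
    h=cv2.cvtColor(c["color"],cv2.COLOR_RGB2HSV);m=((h[...,0]>98)&(h[...,0]<118)&(h[...,1]>120)&(h[...,2]>c.get("vmin",150))).astype(np.uint8)
    return m
def rail_fit(c,T=None,roi=None):
    m=blue(c)
    if roi: mm=np.zeros_like(m);x0,y0,x1,y1=roi;mm[y0:y1,x0:x1]=m[y0:y1,x0:x1];m=mm
    cs,_=cv2.findContours(cv2.morphologyEx(m,cv2.MORPH_CLOSE,np.ones((3,3))),cv2.RETR_EXTERNAL,cv2.CHAIN_APPROX_NONE)
    k=max(cs,key=cv2.contourArea)[:,0,:]
    P=np.array([pix2w(c,q,26,T)[:2] for q in k],np.float32)
    (cx,cy),(w,h),a=cv2.minAreaRect(P)
    if w>h: w,h,a=h,w,a-90
    a=(a+90)%180-90
    return cx,cy,w,h,a   # a = yaw of long axis relative to world y (ccw, deg)
E
python3 - <<'E'
from rail import *
c=pickle.load(open("w_a.pkl","rb"))
print(np.round(rail_fit(c,c["T"]),1))
for q in((189,130),(449,131),(447,173),(191,173)):print(q,pix2w(c,q,26,c["T"]).round(1))
print("post",pix2w(c,(94,40),46,c["T"]).round(1))
print("vial2",pix2w(c,(91,210),45,c["T"]).round(1),"wt",pix2w(c,(17,121),31,c["T"]).round(1))
print("mat",pix2w(c,(55,66),0,c["T"]).round(1),pix2w(c,(359,66),0,c["T"]).round(1))
E
```

```text
[ 5.094e+02 -1.112e+02  3.520e+01  2.183e+02 -1.000e-01]
(189, 130) [526.4  -4.2  26. ]
(449, 131) [ 526.4 -220.3   26. ]
(447, 173) [ 492. -222.   26.]
(191, 173) [491.1  -2.5  26. ]
post [587.5  51.3  46. ]
vial2 [462.1  75.2  45. ] wt [532.2 131.9  31. ]
mat [579.4 115.5   0. ] [ 581.  -146.5    0. ]
```

Request:
play_rows(moves=[0,0,-3,40,0,0,0,-3,80,0,0,0,-3,115,0,0,5,-3,133,0,0,15,-3,133,0,0,25,-3,133,0,0,30,-3,133,0,0,30,-3,133,0])

```text
time: 2.2
tool_pos: [477.7, -115.3, 29.2]
tcp_rot: [3.141, -0.001, -0.002]
contact_force: [0.3, 0.7, -0.3]
grip_width: 91.9
```

Request:
play_rows(moves=[0,4,0,0,0,0,9,-1,0,1.8,0,14,-2,0,3.6,0,19,-3,0,5.4,0,24,-4,0,7.2,0,29,-5,0,9,0,34,-6,0,10.8,0,34,-6,0,10.8])

```text
time: 2.87
tool_pos: [510.9, -108.1, 29.6]
tcp_rot: [3.141, -0.001, -0.19]
contact_force: [-0.7, 0.6, 0.4]
grip_width: 92.1
```

```bash
python3 look.py b scene
```

```text
t 2.87 tcp [ 510.9 -108.1   29.6] yaw -10.89 F [-0.7  0.6  0.4]
```

View pics/w_b.png

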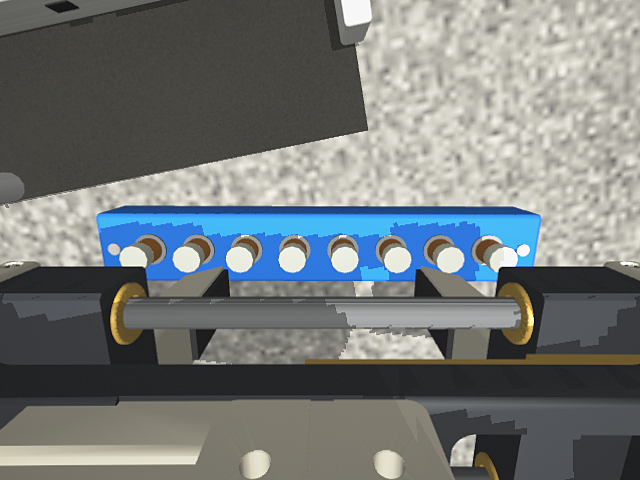

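View pics/scene_b.png

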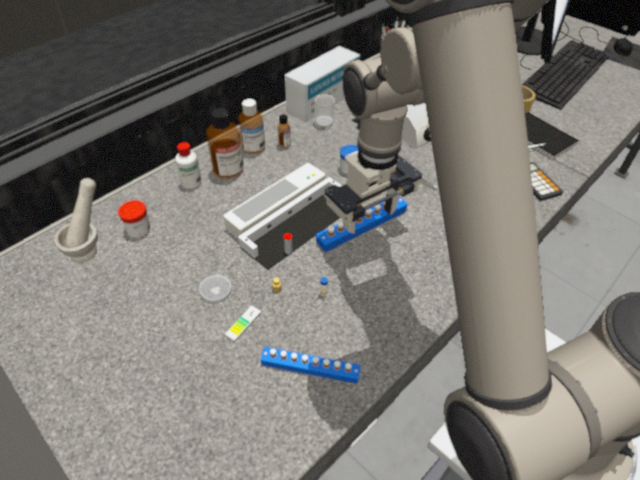

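Wrist: the rail's far top edge runs (98,213)–(540,214), square to the tool, so it followed the push.

```bash
cat > edge.py <<'E'
from h import *
def frompts(c,l,r,z=26,side=18):
    a=pix2w(c,l,z,c["T"])[:2];b=pix2w(c,r,z,c["T"])[:2];u=(a-b)/np.linalg.norm(a-b);n=np.array([u[1],-u[0]])
    m=(a+b)/2-side*n
    O=np.array([640,-18.5]);phi=np.degrees(np.arctan2(u[0],u[1]))
    print("len",round(np.linalg.norm(a-b),1),"centre",m.round(1),"dock",(m-O).round(1),"phi",round(phi,2));return m,phi
E
python3 - <<'E'
from edge import *
c=pickle.load(open("w_b.pkl","rb"));frompts(c,(98,213),(540,214))
print(pix2w(c,(367,130),0,c["T"]))
E
```

```text
len 216.1 centre [ 528.2 -109.7] dock [-111.8  -91.2] phi 10.98
[ 580.72572776 -145.71015352    0.        ]
```

```bash
python3 - <<'E'
from edge import *
from look import ol
c=pickle.load(open("w_b.pkl","rb"))
for q in((300,213),(300,280),(360,281),(300,206)):print(q,pix2w(c,q,26,c["T"]).round(1),pix2w(c,q,0,c["T"]).round(1))
d=ol("side","b"); crop(d,270,150,200,150,4,"pics/cb.png")
E
```

```text
(300, 213) [ 547.9 -104.    26. ] [ 543.4 -101.4    0. ]
(300, 280) [513.6 -96.8  26. ] [503.6 -93.1   0. ]
(360, 281) [ 507.2 -127.1   26. ] [ 496.2 -128.2    0. ]
(300, 206) [ 551.3 -104.7   26. ] [ 547.3 -102.2    0. ]
```

View pics/cb.png

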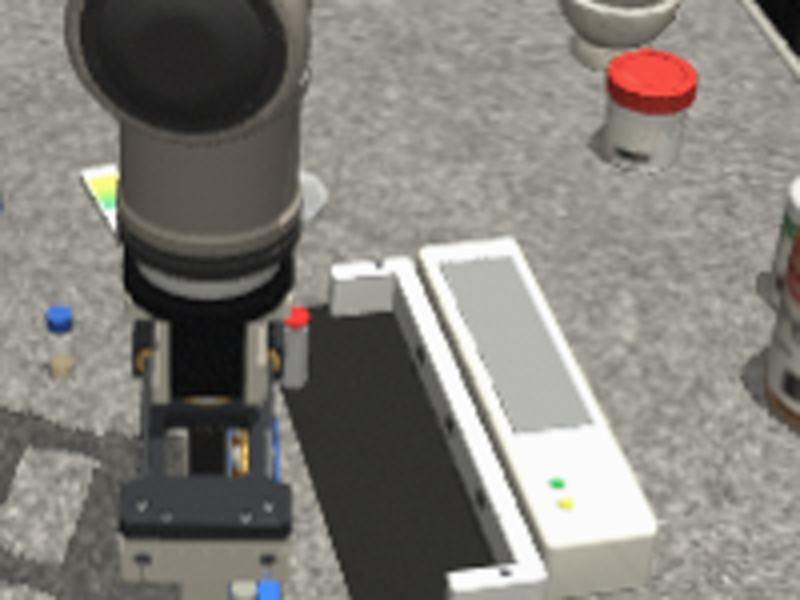

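```bash
python3 - <<'E'
from h import *
c=pickle.load(open("wrist0.pkl","rb"));T=c["T_tool_cam"]
P=[(x,y,z) for z in(22,3,-20) for x in(9.5,0,-9.5) for y in(-46,46)]
for p,q in zip(P,proj(c,P,T)):print(p,q.round(0))
crop(c,90,240,460,130,1.7,"pics/f.png")
E
```

```text
(9.5, -46, 22) [241. 253.]
(9.5, 46, 22) [404. 253.]
(0, -46, 22) [242. 269.]
(0, 46, 22) [403. 269.]
(-9.5, -46, 22) [242. 285.]
(-9.5, 46, 22) [402. 285.]
(9.5, -46, 3) [232. 264.]
(9.5, 46, 3) [413. 265.]
(0, -46, 3) [233. 282.]
(0, 46, 3) [412. 282.]
(-9.5, -46, 3) [234. 299.]
(-9.5, 46, 3) [411. 299.]
(9.5, -46, -20) [219. 282.]
(9.5, 46, -20) [427. 282.]
(0, -46, -20) [220. 301.]
(0, 46, -20) [425. 302.]
(-9.5, -46, -20) [222. 321.]
(-9.5, 46, -20) [423. 321.]
```

View pics/f.png

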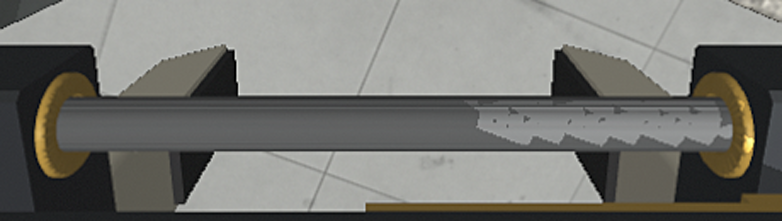

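```bash
python3 - <<'E'
from h import *
c=pickle.load(open("w_b.pkl","rb"))
crop(c,90,190,460,180,1.7,"pics/f2.png")
s=pickle.load(open("scene_b.pkl","rb"))
crop(s,300,140,140,120,5.5,"pics/f3.png")
E
```

```text
(no output)
```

View pics/f2.png

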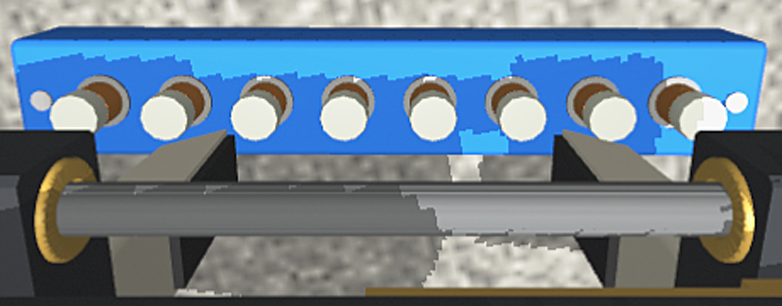

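View pics/f3.png

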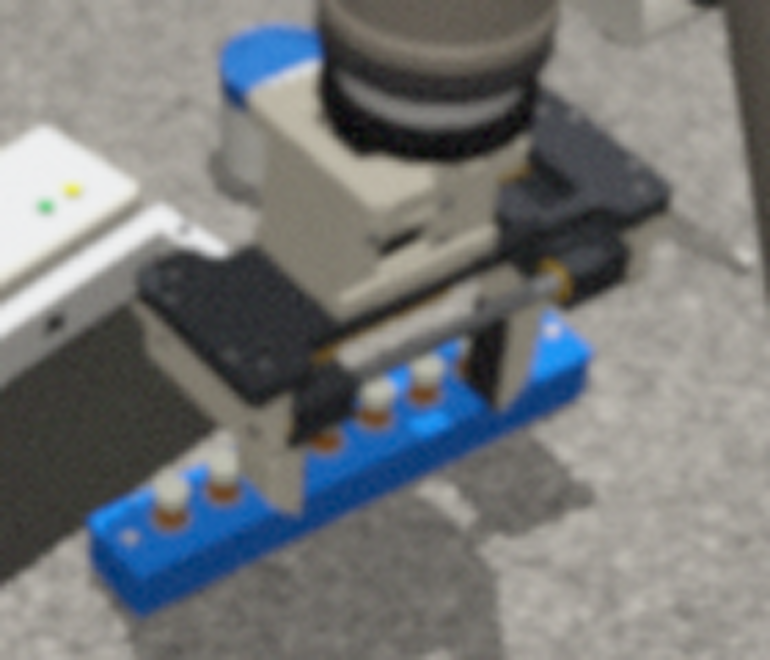

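```bash
python3 - <<'E'
from h import *
from scipy.spatial.transform import Rotation as R
s=pickle.load(open("scene_b.pkl","rb"))
T=np.eye(4);T[:3,:3]=R.from_euler('xyz',[3.141,-.001,-.19]).as_matrix();T[:3,3]=[510.9,-108.1,29.6]
for z in(22,10,0):
  for x in(-9.5,9.5):
    for y in(-65,-46,46,65):
      q=proj(s,(T@[x,y,z,1])[:3])[0];print(z,x,y,((q-[300,140])*5.5).round(0))
E
```

```text
22 -9.5 -65 [249. 575.]
22 -9.5 -46 [289. 554.]
22 -9.5 46 [477. 458.]
22 -9.5 65 [515. 439.]
22 9.5 -65 [219. 543.]
22 9.5 -46 [259. 523.]
22 9.5 46 [447. 429.]
22 9.5 65 [484. 410.]
10 -9.5 -65 [250. 553.]
10 -9.5 -46 [291. 532.]
10 -9.5 46 [481. 436.]
10 -9.5 65 [518. 417.]
10 9.5 -65 [220. 522.]
10 9.5 -46 [261. 502.]
10 9.5 46 [450. 407.]
10 9.5 65 [487. 389.]
0 -9.5 -65 [252. 535.]
0 -9.5 -46 [293. 514.]
0 -9.5 46 [484. 418.]
0 -9.5 65 [522. 399.]
0 9.5 -65 [222. 504.]
0 9.5 -46 [263. 483.]
0 9.5 46 [453. 389.]
0 9.5 65 [490. 370.]
```

The views show the fingertips ending near the TCP height, not 22 mm ahead of it: the tips passed over the block and pushed on the vials. I'll back off and go lower step by step, watching the force.

Request:
play_rows(moves=[0,-10,0,0,0,0,-22,0,0,0,0,-30,0,0,0,0,-30,0,6,0,0,-30,0,10,0,0,-30,0,10,0])

```text
time: 3.52
tool_pos: [481.1, -102.3, 18.5]
tcp_rot: [-3.142, 0.001, -0.189]
contact_force: [0.5, -0.1, -0.5]
grip_width: 91.7
```

```bash
python3 look.py c scene;python3 - <<'E'
from edge import *
s=pickle.load(open("scene_c.pkl","rb"));crop(s,300,140,140,120,5.5,"pics/f4.png")
E
```

```text
t 3.52 tcp [ 481.1 -102.3   18.5] yaw -10.83 F [ 0.5 -0.1 -0.5]
```

View pics/w_c.png

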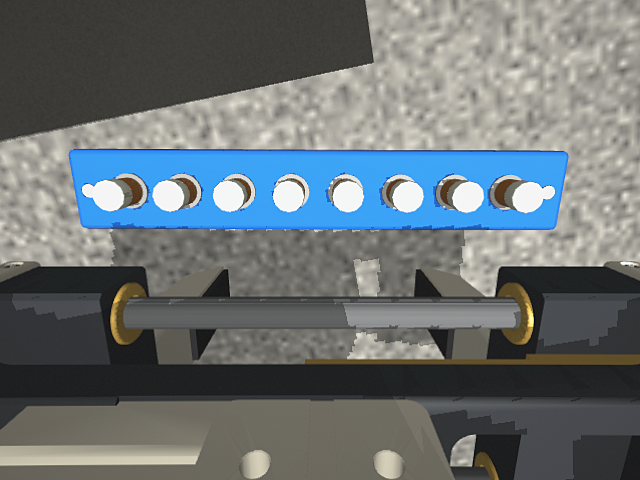

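View pics/f4.png

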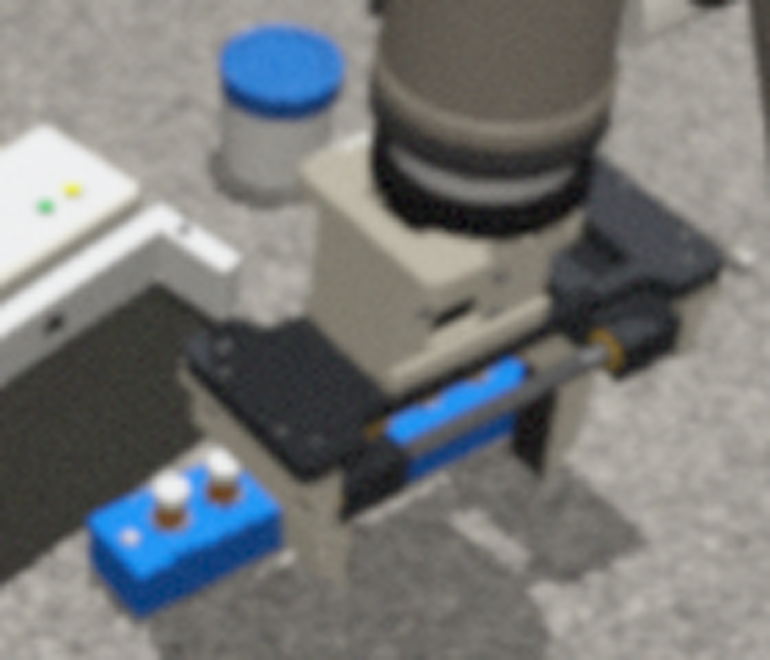

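```bash
python3 - <<'E'
from edge import *
from rail import rail_fit
from scipy.spatial.transform import Rotation as R
c=pickle.load(open("w_c.pkl","rb"))
print(np.round(rail_fit(c,c["T"]),1)); frompts(c,(69,150),(568,152)); frompts(c,(81,228),(555,229),26,-18)
s=pickle.load(open("scene_c.pkl","rb"))
T=np.eye(4);T[:3,:3]=R.from_euler('xyz',[3.1416,0,-.189]).as_matrix();T[:3,3]=[481.1,-102.3,18.5]
for z in(18,10,0):
  for x in(-9.5,):
    for y in(-46,46):
      q=proj(s,(T@[x,y,z,1])[:3])[0];print(z,x,y,((q-[300,140])*5.5).round(0))
E
```

```text
[ 528.7 -109.4   35.2  218.4  -11. ]
len 217.1 centre [ 527.7 -109.4] dock [-112.3  -90.9] phi 11.01
len 218.5 centre [ 529.1 -109.4] dock [-110.9  -90.9] phi 10.91
18 -9.5 -46 [337. 617.]
18 -9.5 46 [525. 517.]
10 -9.5 -46 [339. 603.]
10 -9.5 46 [528. 503.]
0 -9.5 -46 [341. 585.]
0 -9.5 46 [531. 485.]
```

Request:
play_rows(moves=[0,0,0,7,0,0,9,0,7,0,0,18,0,7,0,0,24,-2,7,1,0,30,-4,7,2.8,0,36,-6,7,4.5,0,42,-8,7,6.2,0,48,-10,7,7.8])

```text
time: 4.28
tool_pos: [529.9, -101.1, 11.8]
tcp_rot: [3.141, 0.001, -0.327]
contact_force: [-2.3, -1.0, 0.1]
grip_width: 91.5
```

Request:
play_rows(moves=[0,6,-3,0,1.4,0,6,-3,0,1.4,0,-10,-3,0,1.4,0,-20,-3,0,1.4,0,-30,-3,0,1.4,0,-30,-3,0,1.4])

```text
time: 4.78
tool_pos: [500.5, -88.2, 11.9]
tcp_rot: [3.141, 0.003, -0.349]
contact_force: [0.3, 0.3, -0.2]
grip_width: 91.6
```

```bash
python3 look.py d; python3 - <<'E'
from edge import *
from rail import rail_fit
c=pickle.load(open("w_d.pkl","rb"))
print(np.round(rail_fit(c,c["T"]),1))
E
```

```text
t 4.78 tcp [500.5 -88.2  11.9] yaw -19.99 F [ 0.3  0.3 -0.2]
[ 565.7 -108.5   35.2  218.4  -20.2]
```

View pics/w_d.png

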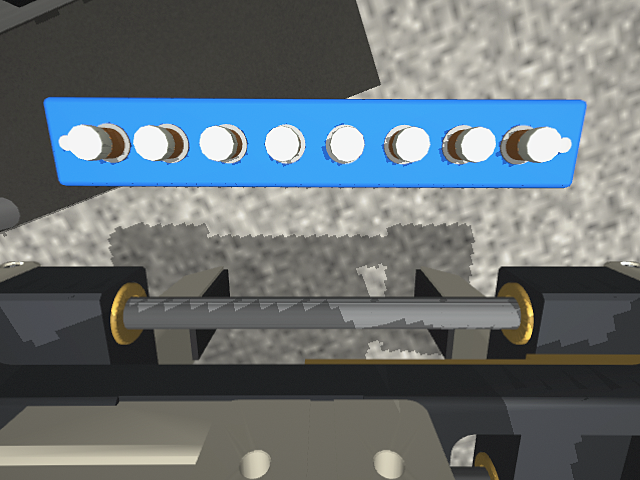

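Wrist view: rail top face spans (45,98)–(585,187), clear of the post; fit gives centre (565.7,-108.5), tilt 20.2°, about 8 mm clearance line past the post. Next: go to the right end for an axial push, fingers shut.

Request:
play_rows(moves=[255,-5,10,-25,-5,255,-5,30,-50,-12,255,0,55,-50,-19,255,15,80,-50,-26,255,35,105,-50,-33,255,52,130,-50,-40,255,68,131,-50,-47,255,68,131,-50,-54])

```text
time: 5.5
tool_pos: [524.5, -239.0, 62.6]
tcp_rot: [3.137, -0.002, 0.596]
contact_force: [0.2, 0.6, 0.2]
grip_width: 43.1
```

Request:
play_rows(moves=[255,0,0,0,-7,255,0,0,0,-14,255,0,0,0,-21,255,0,0,0,-28,255,0,0,0,-36,255,0,0,0,-36])

```text
time: 6.0
tool_pos: [522.3, -235.8, 62.3]
tcp_rot: [3.141, 0.0, 1.226]
contact_force: [0.2, -0.5, 0.2]
grip_width: 3.1
```

```bash
python3 look.py e; python3 - <<'E'
from edge import *
from rail import rail_fit
c=pickle.load(open("w_e.pkl","rb"))
print(np.round(rail_fit(c,c["T"]),1))
E
```

```text
t 6.0 tcp [ 522.3 -235.8   62.3] yaw 70.25 F [ 0.2 -0.5  0.2]
[ 547.6 -157.4   35.3  114.2  -20.2]
```

View pics/w_e.png

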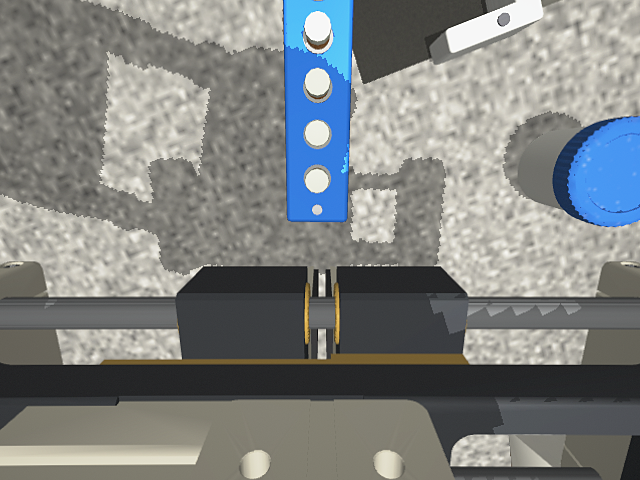

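```bash
python3 - <<'E'
from edge import *
c=pickle.load(open("w_e.pkl","rb"))
M=np.linalg.inv(c["T"]@np.linalg.inv(c["T_tool_cam"]))
for q,z in(((553,172),55),((612,172),55),((317,221),26),((430,58),30),((500,35),30)):
  w=pix2w(c,q,z,c["T"]);print(q,w.round(1),(M@np.r_[w,1])[:3].round(1))
E
```

```text
(553, 172) [ 646.3 -221.1   55. ] [ 55.8 111.8   7.4]
(612, 172) [ 673.  -230.7   55. ] [ 55.8 140.1   7.4]
(317, 221) [ 528. -211.   26.] [25.3 -3.  36.3]
(430, 58) [ 612.2 -149.3   30. ] [111.8  55.4  32.3]
(500, 35) [ 648.2 -151.1   30. ] [122.3  89.9  32.3]
```

Request:
play_rows(moves=[255,0,-2,20,0,255,0,-2,40,0,255,4,-2,49,0,255,11,-2,49,0,255,18,-2,49,0,255,25,-2,49,0,255,32,-2,49,0,255,36,-2,49,0])

```text
time: 6.72
tool_pos: [533.1, -200.1, 14.3]
tcp_rot: [3.14, 0.0, 1.222]
contact_force: [-0.8, -1.8, 1.7]
grip_width: 0.2
```

```bash
python3 look.py f; python3 - <<'E'
from edge import *
from rail import rail_fit
c=pickle.load(open("w_f.pkl","rb"))
print(np.round(rail_fit(c,c["T"]),1))
E
```

```text
t 6.72 tcp [ 533.1 -200.1   14.3] yaw 70.01 F [-0.8 -1.8  1.7]
[ 556.3 -137.    35.3  109.6  -20. ]
```

View pics/w_f.png

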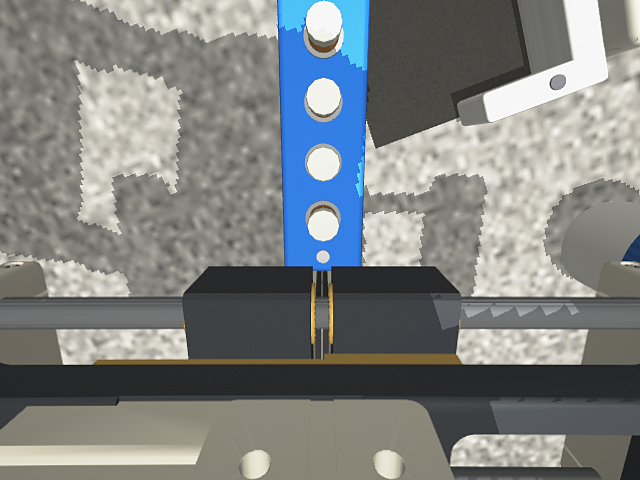

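Request:
play_rows(moves=[255,7,0,0,0,255,14,0,0,0,255,21,0,0,0,255,28,0,0,0,255,35,0,0,0,255,40,0,0,0,255,40,0,0,0])

```text
time: 7.35
tool_pos: [546.0, -161.9, 13.1]
tcp_rot: [-3.141, -0.001, 1.222]
contact_force: [0.8, -0.7, 0.1]
grip_width: 0.4
```

```bash
python3 look.py g scene; python3 - <<'E'
from edge import *
c=pickle.load(open("scene_g.pkl","rb"));crop(c,215,135,200,150,4,"pics/g1.png")
from rail import rail_fit
c=pickle.load(open("w_g.pkl","rb"))
print(np.round(rail_fit(c,c["T"]),1))
E
```

```text
t 7.35 tcp [ 546.  -161.9   13.1] yaw 70.03 F [ 0.8 -0.7  0.1]
[569.5 -99.   35.  108.8 -20. ]
```

View pics/w_g.png

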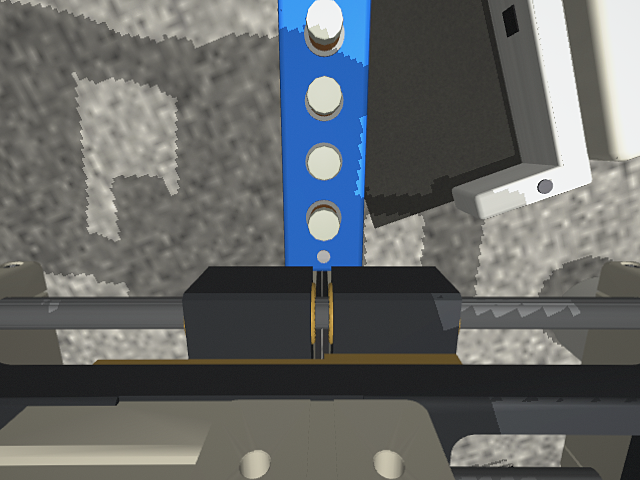

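View pics/g1.png

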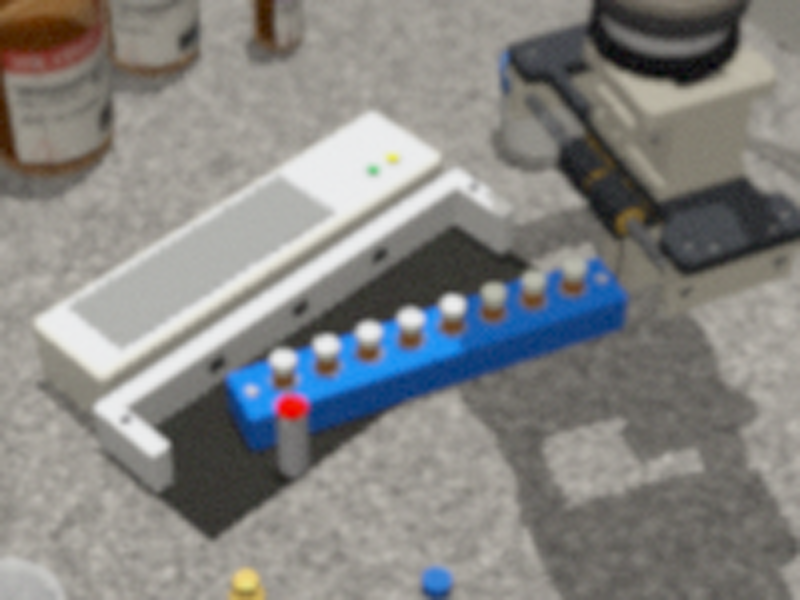

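Scene crop: the left end is in behind the post cap (291,407), clear of it. Another 28 mm to go.

Request:
play_rows(moves=[255,6,0,0,0,255,12,0,0,0,255,18,0,0,0,255,24,0,0,0,255,28,0,0,0,255,28,0,0,0,255,10,0,0,0,255,-20,0,0,0])

```text
time: 8.12
tool_pos: [539.7, -180.2, 13.4]
tcp_rot: [3.141, -0.001, 1.225]
contact_force: [0.1, -0.4, 0.6]
grip_width: 0.5
```

```bash
python3 look.py h scene; python3 - <<'E'
from edge import *
c=pickle.load(open("scene_h.pkl","rb"));crop(c,215,135,200,150,4,"pics/h1.png")
E
```

```text
t 8.12 tcp [ 539.7 -180.2   13.4] yaw 70.2 F [ 0.1 -0.4  0.6]
```

View pics/w_h.png

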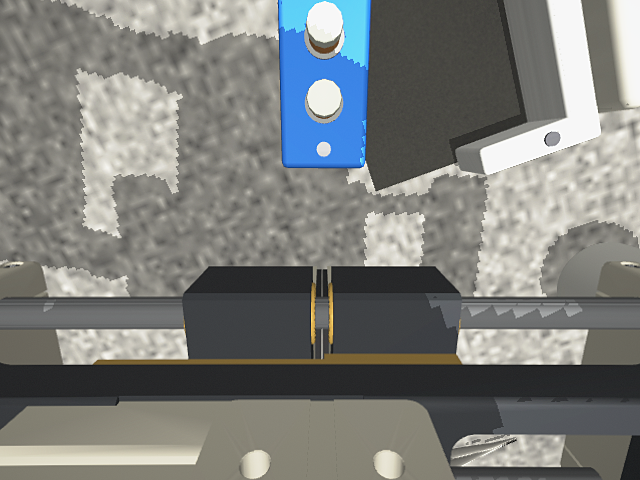

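View pics/h1.png

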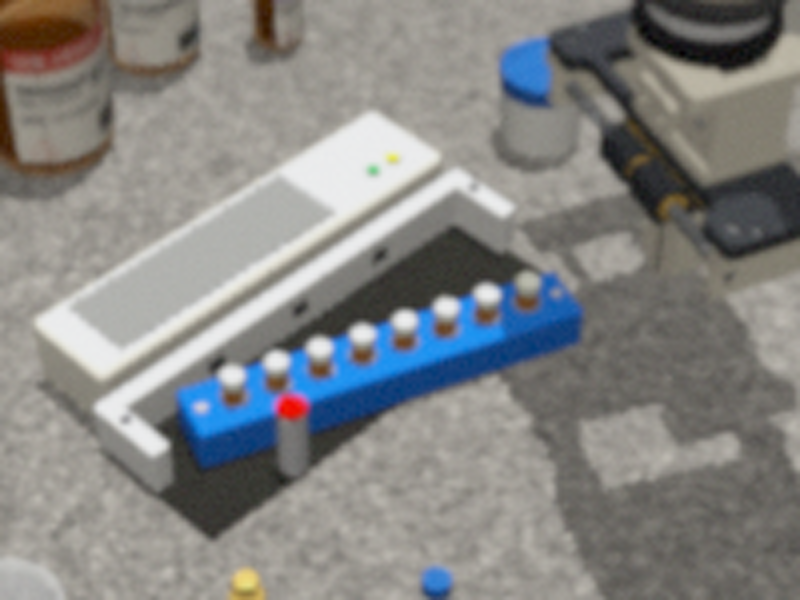

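```bash
python3 - <<'E'
from edge import *
c=pickle.load(open("w_h.pkl","rb"))
w=pix2w(c,(324,167),26,c["T"])[:2]
a=np.radians(-20);u=np.array([-np.sin(a),np.cos(a)])
for e in((282,164),(283,100)),((367,164),(369,100)):
  p,q=[pix2w(c,x,26,c["T"])[:2] for x in e];d=q-p;print("phi",np.degrees(np.arctan2(d[0],d[1])))
print("end",w,"c",w+110*u,"dock",w+110*u-[640,-18.5])
print("cheekR front outer/inner top",pix2w(c,(487,172),30,c["T"]).round(1),pix2w(c,(457,153),30,c["T"]).round(1))
s=pickle.load(open("scene_h.pkl","rb"));S=lambda x,y:(215+x/4-.375,135+y/4-.375)
for q in((178,392),(207,437),(580,312),(553,270)):print(pix2w(s,S(*q),26)[:2].round(1))
E
```

```text
phi 22.362308808919277
phi 19.650453895653218
end [ 560.46780465 -124.57642577] c [598.09002042 -21.21023748] dock [-41.90997958  -2.71023748]
cheekR front outer/inner top [ 623.7 -149.3   30. ] [ 613.9 -137.6   30. ]
[649.4  72.7]
[615.5  82.5]
[ 543.9 -118.9]
[ 575.9 -132.8]
```

Right end measured at (560,-125): rail centre in feeder frame about (-42,-3), tilt 20°, left end behind the post. Now to the back face, right of centre, for the swing.

Request:
play_rows(moves=[255,-5,-5,-25,0,255,-5,-15,-50,7,255,10,-30,-50,14,255,40,-45,-50,21,255,75,-55,-50,28,255,105,-50,-50,35,255,125,-47,-50,42,255,125,-47,-50,49])

```text
time: 8.88
tool_pos: [539.2, -44.7, 63.8]
tcp_rot: [-3.142, -0.002, 0.363]
contact_force: [0.1, 0.2, 0.0]
grip_width: 0.7
```

Request:
play_rows(moves=[0,0,0,0,7,0,0,0,0,14,0,0,0,0,21,0,0,0,0,28,0,0,0,0,35,0,0,0,0,41.2,0,0,0,0,41.2])

```text
time: 9.47
tool_pos: [537.7, -48.0, 63.4]
tcp_rot: [-3.141, -0.0, -0.357]
contact_force: [-0.5, -0.8, -0.0]
grip_width: 42.5
```

```bash
python3 look.py i; python3 - <<'E'
from edge import *
from rail import rail_fit
c=pickle.load(open("w_i.pkl","rb"))
print(np.round(rail_fit(c,c["T"]),1))
E
```

```text
t 9.47 tcp [537.7 -48.   63.4] yaw -20.44 F [-0.5 -0.8 -0. ]
[597.7 -21.6  35.1 218.4 -20. ]
```

View pics/w_i.png

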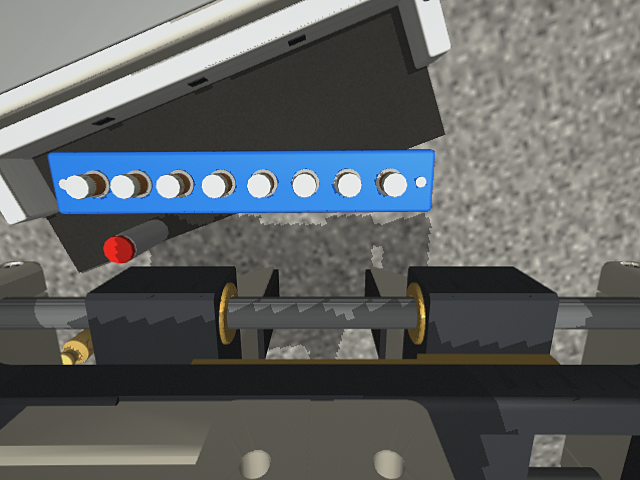

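```bash
python3 - <<'E'
from edge import *
c=pickle.load(open("w_i.pkl","rb"))
crop(c,350,0,130,150,4,"pics/i1.png");crop(c,0,100,130,150,4,"pics/i2.png")
O=np.array([640,-18.5,0])
for y in(121,-121):
  for x in(-18,18):
    for z in(30,0):print((x,y,z),proj(c,O+[x,y,z],c["T"])[0].round(1))
print(pix2w(c,(118,249),46,c["T"]))
E
```

```text
(-18, 121, 30) [ 27.2 218.4]
(-18, 121, 0) [ 65.  209.3]
(18, 121, 30) [ -9.2 158.5]
(18, 121, 0) [ 35.1 157. ]
(-18, -121, 30) [431.2  58.7]
(-18, -121, 0) [415.8  71.1]
(18, -121, 30) [411.4 -16.9]
(18, -121, 0) [398.2   7.2]
[588.57940804  51.68382359  46.        ]
```

View pics/i1.png

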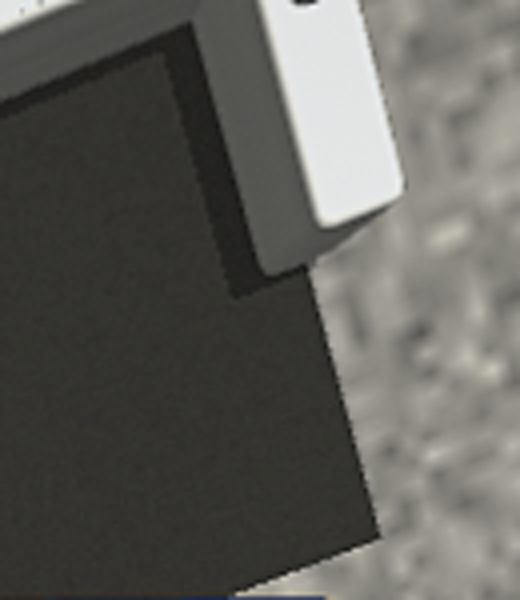

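View pics/i2.png

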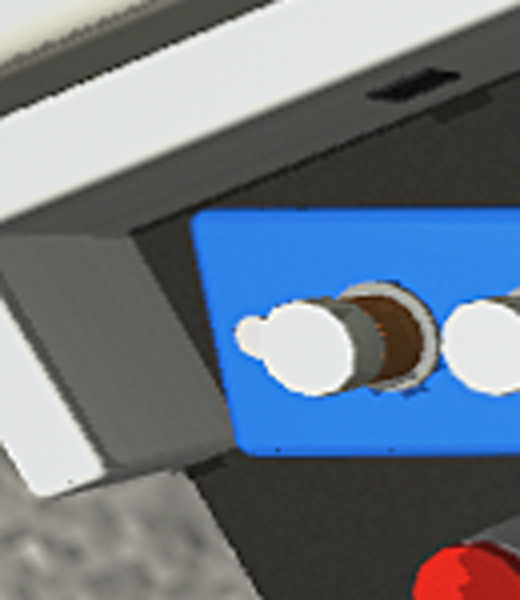

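```bash
python3 - <<'E'
import numpy as np
c0=np.array([597.7,-21.6]);c1=np.array([640,-18.5]);th=np.radians(20)
ch=c1-c0;d=np.linalg.norm(ch);perp=np.array([-ch[1],ch[0]])/d
P=(c0+c1)/2+perp*d/2/np.tan(th/2);print("P",P)
t0=np.array([537.7,-48]);a=np.radians(-20.44);tx=np.array([np.cos(a),np.sin(a)]);ty=np.array([np.sin(a),-np.cos(a)])
for k in range(0,11):
  r=th*k/10;R=np.array([[np.cos(r),-np.sin(r)],[np.sin(r),np.cos(r)]])
  c=P+R@(c0-P);ph=th-r;n=np.array([np.cos(ph),-np.sin(ph)]);u=np.array([np.sin(ph),np.cos(ph)])
  t=c-27.5*n-45*u;print(k,t.round(1),(tx@(t-t0)).round(1),(ty@(t-t0)).round(1),"turn",round(-np.degrees(-ph-a),1))
E
```

```text
P [610.05951318  99.89761048]
0 [556.5 -54.5] 19.8 -0.5 turn -0.4
1 [561.9 -56.3] 25.5 -0.7 turn -2.4
2 [567.4 -57.8] 31.2 -1.1 turn -4.4
3 [572.9 -59.2] 36.9 -1.8 turn -6.4
4 [578.5 -60.4] 42.6 -2.6 turn -8.4
5 [584.1 -61.4] 48.2 -3.6 turn -10.4
6 [589.7 -62.2] 53.7 -4.8 turn -12.4
7 [595.4 -62.9] 59.3 -6.2 turn -14.4
8 [601.1 -63.3] 64.7 -7.8 turn -16.4
9 [606.8 -63.5] 70.2 -9.6 turn -18.4
10 [612.5 -63.5] 75.5 -11.6 turn -20.4
```

Request:
play_rows(moves=[135,0,0,20,-0.4,135,0,0,40,-0.4,135,0,0,50,-0.4,135,0,0,50,-0.4])

```text
time: 9.85
tool_pos: [536.0, -48.0, 11.2]
tcp_rot: [3.141, 0.004, -0.344]
contact_force: [-0.6, 0.2, 0.3]
grip_width: 43.0
```

Request:
play_rows(moves=[135,7,0,0,0,135,14,0,0,0,135,20,-0.5,0,0,135,25.5,-0.7,0,-2,135,31.2,-1.1,0,-4,135,36.9,-1.6,0,-6,135,42.6,-2.4,0,-8,135,48.2,-3.4,0,-10])

```text
time: 10.52
tool_pos: [585.1, -62.2, 14.2]
tcp_rot: [3.141, -0.001, -0.17]
contact_force: [-1.3, -0.1, 0.3]
grip_width: 43.3
```

```bash
python3 look.py j scene; python3 - <<'E'
from edge import *
c=pickle.load(open("scene_j.pkl","rb"));crop(c,215,135,200,150,4,"pics/j1.png")
E
```

```text
t 10.52 tcp [585.1 -62.2  14.2] yaw -9.71 F [-1.3 -0.1  0.3]
```

View pics/w_j.png

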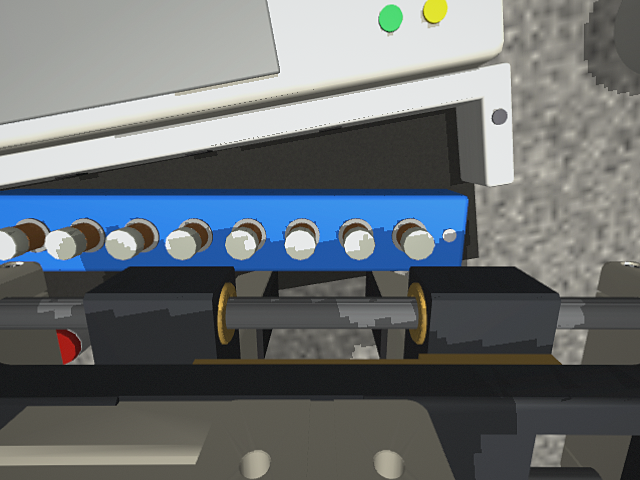

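View pics/j1.png

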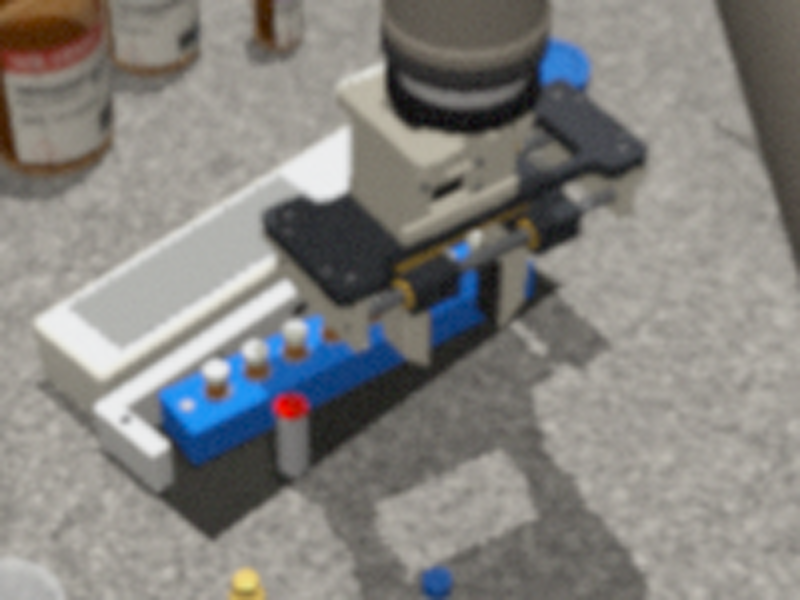

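```bash
python3 - <<'E'
from edge import *
c=pickle.load(open("w_j.pkl","rb"))
a=pix2w(c,(468,196),26,c["T"]);b=pix2w(c,(300,196),26,c["T"]);print(a,b,np.degrees(np.arctan2(*(b-a)[:2])))
print("cheek corner inner/outer",pix2w(c,(487,186),30,c["T"]),pix2w(c,(513,184),30,c["T"]))
for x in(-18,18):
    for z in(30,0):print((x,z),proj(c,np.array([641+x,-18.5-121,z]),c["T"])[0].round(1))
E
```

```text
[ 619.87046503 -132.7815522    26.        ] [632.27253729 -60.14159506  26.        ] 9.68888493010243
cheek corner inner/outer [ 623.61758188 -139.35709239   30.        ] [ 622.61253087 -150.19115227   30.        ]
(-18, 30) [487.4 187.4]
(-18, 0) [459.7 180.6]
(18, 30) [483.2  97.8]
(18, 0) [454.7 106.5]
```

Right front corner (468,196) clears the cheek's inner face by about 6.6 mm; continuing the swing.

Request:
play_rows(moves=[135,5.4,-0.2,0,-2,135,10.8,-0.7,0,-4,135,16.2,-1.4,0,-6,135,21.6,-2.3,0,-8,135,26.5,-3.3,0,-9.7,135,26.5,-3.3,0,-9.7])

```text
time: 11.12
tool_pos: [611.5, -63.1, 13.7]
tcp_rot: [3.141, -0.001, -0.002]
contact_force: [-0.9, 0.5, -0.7]
grip_width: 43.4
```

```bash
python3 look.py k scene; python3 - <<'E'
from edge import *
c=pickle.load(open("scene_k.pkl","rb"));crop(c,215,135,200,150,4,"pics/k1.png")
E
```

```text
t 11.12 tcp [611.5 -63.1  13.7] yaw -0.11 F [-0.9  0.5 -0.7]
```

View pics/w_k.png

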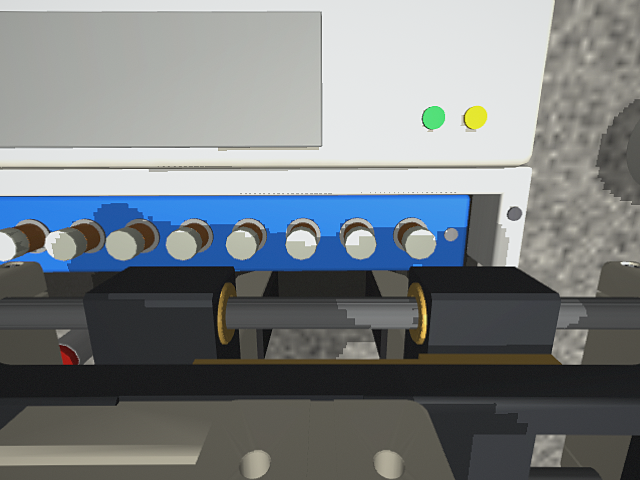

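View pics/k1.png

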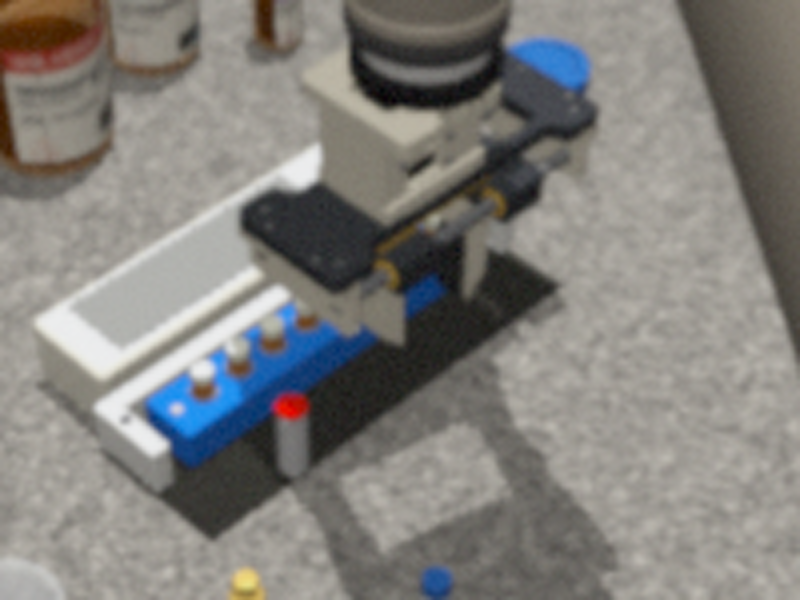

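Request:
play_rows(moves=[135,1,0,0,0,135,2,0,0,0,135,2.5,0,0,0,135,2.5,0,0,0])

```text
time: 11.55
tool_pos: [611.7, -62.9, 13.3]
tcp_rot: [-3.141, 0.003, -0.002]
contact_force: [-5.8, -1.6, 3.9]
grip_width: 43.0
```

Force rose to about 6 N with no further travel, so it is on the fence. Backing off and looking at the whole rail.

Request:
play_rows(moves=[255,-12,0,-4,0,255,-25,-15,-4,0,255,-45,-40,-40,0,255,-60,-60,-80,0,255,-75,-60,-110,0,255,-75,-60,-110,0,255,-75,-60,-110,0])

```text
time: 12.13
tool_pos: [539.5, -2.5, 126.2]
tcp_rot: [3.141, -0.006, -0.002]
contact_force: [0.2, -0.5, 0.2]
grip_width: 2.0
```

```bash
python3 look.py l side; python3 - <<'E'
from edge import *
from rail import rail_fit
c=pickle.load(open("w_l.pkl","rb"))
print(np.round(rail_fit(c,c["T"]),1))
crop(c,60,0,480,360,1.66,"pics/l1.png")
E
```

```text
t 12.13 tcp [539.5  -2.5 126.2] yaw -0.1 F [ 0.2 -0.5  0.2]
[ 6.402e+02 -1.810e+01  3.500e+01  2.184e+02  2.000e-01]
```

View pics/w_l.png

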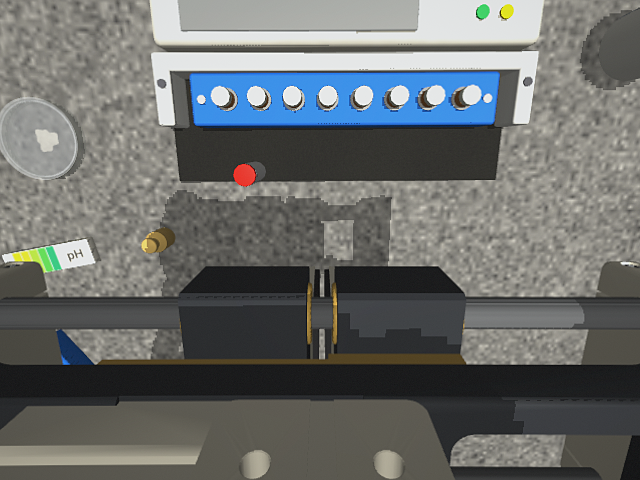

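Wrist view: rail top (190,72)–(499,127) sits centred between the cheeks, parallel to the fence, at (640,-18), yaw 0.2°. One light press left of centre to seat the left end.

Request:
play_rows(moves=[255,25,0,40,0,255,45,0,80,0,255,45,0,109,0,255,55,0,109,0,255,65,0,109,0,255,71,0,109,0,255,73,0,109,0,255,74.5,0,109,0])

```text
time: 12.9
tool_pos: [611.6, -3.3, 12.9]
tcp_rot: [3.142, 0.004, -0.002]
contact_force: [-4.7, -0.9, -1.6]
grip_width: 0.4
```

Request:
play_rows(moves=[255,1,0,0,0,255,1,0,0,0])

```text
time: 13.07
tool_pos: [611.6, -3.3, 13.3]
tcp_rot: [3.141, 0.005, -0.002]
contact_force: [-5.5, -2.9, -2.7]
grip_width: -0.1
```

Request:
play_rows(moves=[255,2,0,0,0,255,3,0,0,0,255,3,0,0,0])

```text
time: 13.32
tool_pos: [611.6, -3.2, 12.8]
tcp_rot: [3.142, 0.012, -0.002]
contact_force: [-12.5, -2.3, 0.9]
grip_width: 0.3
```

Firm stop: force grows with no motion. Back off and check.

Request:
play_rows(moves=[255,-10,0,0,0,255,-25,0,0,0,255,-50,0,-40,0,255,-80,0,-80,0,255,-110,0,-115,0,255,-110,0,-115,0,255,-110,0,-115,0])

```text
time: 13.9
tool_pos: [506.7, -2.7, 133.4]
tcp_rot: [3.141, -0.007, -0.002]
contact_force: [0.8, -0.7, -1.1]
grip_width: 0.7
```

```bash
python3 look.py m side; python3 - <<'E'
from edge import *
from rail import rail_fit
c=pickle.load(open("w_m.pkl","rb"))
r=rail_fit(c,c["T"]);print(np.round(r,1))
print("vial2",pix2w(c,(91,210),45,c["T"]).round(1))
s=pickle.load(open("side_m.pkl","rb"));crop(s,270,170,200,150,4,"pics/m1.png");crop(c,100,0,450,150,1.7,"pics/m2.png")
E
```

```text
t 13.9 tcp [506.7  -2.7 133.4] yaw -0.13 F [ 0.8 -0.7 -1.1]
[ 6.402e+02 -1.800e+01  3.540e+01  2.187e+02  2.000e-01]
vial2 [529.3 167.7  45. ]
```

View pics/w_m.png

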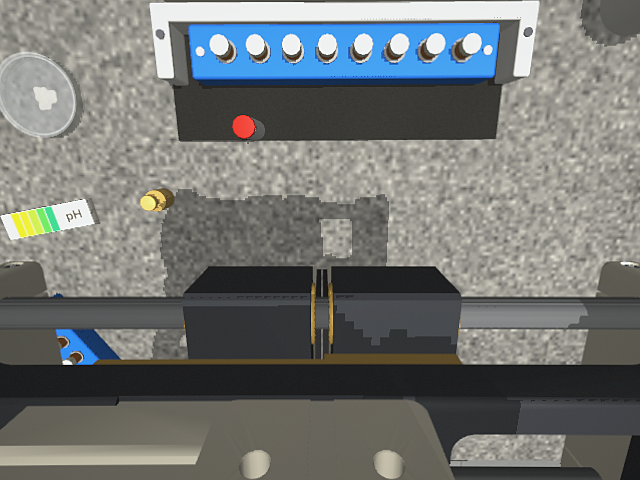

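View pics/m1.png

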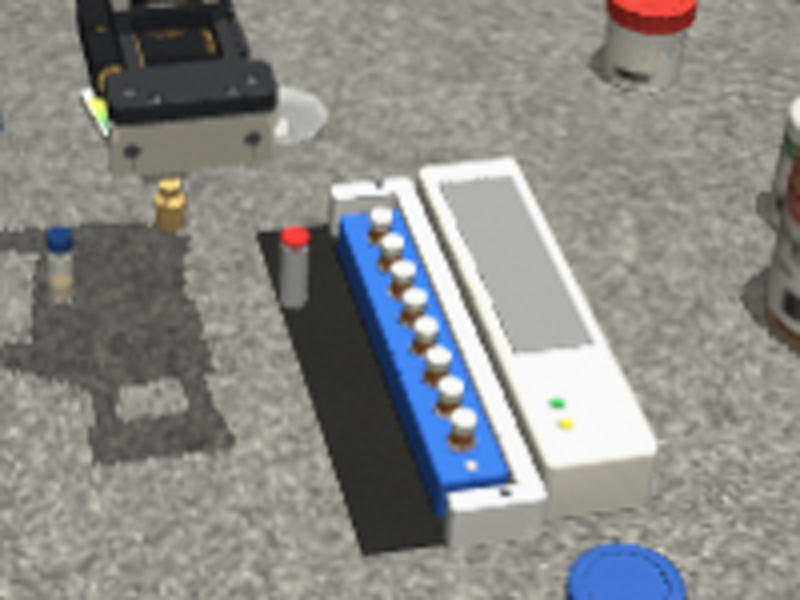

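View pics/m2.png

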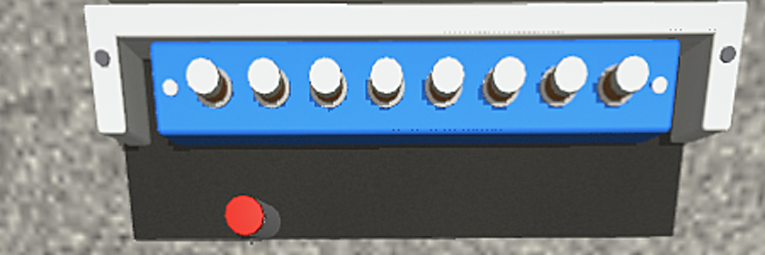

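Wrist and side views: the rail lies along the fence between the cheeks. The post, vial (side 285,230), weight (312,221) and jar lid (426,315) are where they started.

```bash
python3 -c "
from plant import bot
print(bot.close_job())"
```

```text
the job is handed in; nothing more can be done
None
```

The rail is home in the feeder bay, and I handed the job in at about 14 s on the robot clock. I tilted it about 20° and pushed its left end in behind the post with shut fingers. I then swung the right end in from the back face and pressed it lightly onto the fence.

**Last checks:**
- **Position:** the rail centre was at about (640, -18) against a bay centre of about (641, -18), with yaw 0.2°. It sits between the cheeks with roughly equal gaps.
- **Seating:** the finger stopped at the same x right and left of the rail's centre. Pressing left of the rail's centre, the force rose to about 12 N with no further movement.
- **Surroundings:** the post, vial, weight and jar looked unmoved in the last views. The petri dish, test strips and tweezers were not measured again.

**What disagreed:**
- **Fingertip length:** the fingertips ended about at the TCP height, not 22 mm ahead of it as stated. My first push (about 20 mm) therefore went over the block and pushed on the vials at under 3 N. I saw this in the pictures, backed off and pushed the rest on the block itself; the rail stayed flat.
- **Camera readings:** the cameras differed by 3 to 6 mm in y (14 mm for the jar), so I relied on the wrist camera for the fit.

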